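# Put a cap lamp on full charge

## Robot

A 6-joint arm with a two-finger parallel gripper is mounted at the origin on the work surface. World frame = base frame: x ahead of the robot, y to its left, z up, the work surface at z = 0. Lengths are in mm, angles in rad, forces in N, time in s.
With the tool pointing down it reaches from about 275 to 1000 mm from the base axis. Payload 8.4 kg.
Tool frame: the origin (TCP) lies at the centre of the arm's flange, where the gripper is bolted on; the fingertips stand 173 mm ahead of it and the grasp point (between the pads) lies 155 mm ahead of it; z points along the fingers, y is the direction in which the jaws open and shut (so a half turn about z gives the same grasp; the last joint's range is limited). The gripper opens to 85 mm and grips with 20 to 120 N. Pads are 22 mm wide; open, the fingers measure 114 mm over their backs; the gripper's body (76 mm by 85 mm) begins 54 mm behind the grasp point. The pads swing forward as they close: fully open they stand 13 mm farther back than shut.
Start: joints at [1.132, 0.353, 1.633, -0, 1.155, -0.002], TCP at [264.401, 566.323, 404.681] pointing down, gripper open.
Joint ranges: [-2.63, 2.63], [-0.92, 2.1], [0.06, 2.66], [-1.3, 4.44], [0, 2.69], [-3.02, 3.02]. Speed limits (rad/s): [2.22, 2.22, 2.79, 3.14, 3.14, 3.14].

## Interface

Orientations are given as [roll, pitch, yaw] about the fixed x, y, z axes, in that order (R = Rz(yaw) Ry(pitch) Rx(roll)).
In Python, from rig import sense, grab_frame, camera_model, sign_off gives the robot as it stands. The module is installed in compiled form; this text tells all that it offers.
- The arm moves only by the tool step_arm, never from a script. Its argument "commands" is a list of rows, each a list of 3 entries, a list of its own where there are three numbers: the shift along the tool's x, y, z in mm, then the turn about the tool's z in rad, then the opening, from 0 (shut) to 1 (fully open). A call has 1 to 20 rows; each row shifts and turns the pose as measured when the row begins, along the tool's axes as they then stand; what a row does not reach is not made up. A row lasts 1/8 s, in which the tool goes at most 62.5 mm and 10.7 degrees, less where a joint would pass 70% of its speed; a pose out of reach is approached as far as the arm can. A call with a gripper value outside its range is refused whole. The fingers move at their own pace and stop on an object; "force" is the grip in N (left out, the last holds). Time passes only in rows, so rows that do not move let the fingers close. It gives the time, the measured TCP pose, the force and the opening at its end, in the units of the state.
- sense(): the state, without advancing time (a new reading comes with each control period).
- grab_frame(name): name is "side" or "top" or "wrist"; returns the picture (384x512x3 uint8, blue, green, red); there is no depth.
- camera_model(name): a dict with "fx", "fy", "cx", "cy" (pixels), "R" (3x3) and "t" (3): a world point X has camera coordinates R X + t. Camera axes: x right, y down, z forward; pixel columns grow to the right and rows downward; lengths in mm; the calibration is good to about 2 mm. A picture is of the moment at which its call begins: read the wrist's pose just before it. camera_model takes no time and is no camera call; for the wrist camera it gives the pose at the moment of the call.
- sign_off(): hands the job in, once; it reports no verdict.
The state is a dict: "clock": time; "qpos": joint angles; "qvel": joint speeds; "joint_efforts": joint torques, N m; "eef_pos": TCP position; "tcp_rot": TCP orientation; "contact_force": force on the tool from outside, world axes, zero at the start; "wrist_torque": the same for the moment, N m; "opening": opening from 0.0 (shut) to 1.0 (fully open).
Only numpy, scipy, OpenCV 4.12 (cv2) and the standard library are available. Lean on these libraries where they do the work, as an engineer would, in place of code of your own. Each camera call takes 0.05 s, during which the arm holds its last target. There are 200 camera calls.

## Task

Push the orange lamp headpiece along its charger's lane until its back is fully home against the contact block, then push that charger's T-lever away from you, past the first detent (trickle) to the second stop (full charge), where it must stay by itself. Use the fingertips only: do not lift or tip the headpiece, and leave the empty charger's lever and everything else where they are. Let go and move clear at the end.

Things in the scene. Friction and masses are not known exactly. Their poses are not given: they have to be found in the camera images.
- charger: Fixed to the shelf, 170 (x) x 170 (y) mm, grey; the charger whose lane holds the headpiece (its twin, the spare, has an empty lane but for a tally check; they may stand either way round). Origin under the centre of its base; x points from its front (robot side) to its back, z up. Offsets said to be in the charger's frame are from this origin
- lane_end (a point): where the lane floor meets the contact block, on the lane's centre line: at x 52, y 40, z 10 mm in the charger's frame. The lane runs along the charger's x, 66 mm wide between steel rails that rise 16 mm over its floor from x -85 to 52. The contact block behind it is 30 mm deep and 82 wide, and rises 50 mm over the floor
- headpiece_center (a point): centre, half-way up, of the loose orange headpiece: shell 44 (x) x 60 (y) x 48 (z) mm; a round black lens bezel, 46 mm across, stands 8 mm out of its front. x axis along the lane to the block; lens front 30 mm before this point, flat back 22 mm behind it: home is 22 mm short of the lane end (charger x = 30 mm). 100 to 200 g, slides on the lane floor, starts 35 to 60 mm short of home
- charger_lever (a joint): T-lever of the charger in use, rad: 0 = off (leaning 0.55 rad to the front), 0.55 = first detent (upright, trickle), 1.1 = second stop (leaning 0.55 rad to the back, full charge). A detent draws it into the nearest of the three (humps near 0.28 and 0.83 rad); about 3 to 5 N at the cross-bar carries it over a hump
- lever_hinge (a point): point on the lever's hinge line, which runs along the charger's y: at x 0, y -45, z 25 mm in the charger's frame, inside the control housing (x -80 to 82, y -80 to -10, top at z 45 mm); the lever comes out through a slot in the housing's top
- charger_lever_bar (a point): middle of the black cross-bar at the lever's top, 75 mm from the hinge; bar 50 mm long along the charger's y, 14 mm thick, on a steel stem 8 mm thick. It is at x = -39, 0, 39 mm and z = 89, 100, 89 mm in the charger's frame at off, first detent, second stop
- spare: Fixed to the shelf, 170 (x) x 170 (y) mm; the empty charger, of the same shape and frame as the other, to be left alone
- spare_lever (a joint): lever angle of the empty charger, rad, as for the other; stays at 0 (off)
- fuse_holder: cream ceramic fuse holder, 70 x 30 x 30 mm, lying loose on the shelf in front of the chargers; origin under its centre
- tally: nickel tally check, disc of 36 mm diameter, 4 mm thick, lying in the empty lane of the spare charger; origin under its centre
- loose_clip: steel lamp clip, 50 x 18 x 19 mm, lying on top of the contact block of the charger in use, long side across the charger; origin under its centre
- battery: black belt battery pack, 45 x 115 x 85 mm, standing left of the chargers; origin under its centre
- cleaner: spray can of 52 mm diameter, 150 mm tall, standing right of the chargers; origin under its centre
- screwdriver: screwdriver lying on the shelf to the right; origin under its middle
Things that resemble listed ones, but are neither listed nor needed, are in the scene too. Leave any blue or red look-alike of the charger alone.

How it is judged:
By the outcome, as a careful person would: the job done as asked, in the order asked, and still so for the second after the job is handed in, with the robot touching nothing.
It also fails if it takes over 46 s, if anything falls off the work surface, if the arm or the gripper's body presses on something with over 40 N, if the wrist force passes 120 N, or if a joint passes its speed limit or range.

## Working session

There is one attempt and no reset: what is moved stays moved. The work goes in short steps, Python scripts to look and compute and a tool call to move; the robot and the scene stay as the last step left them, time stands still between calls to the robot, and variables do not carry over. Pictures are saved under pics/ and viewed, about 8 in all and at most 12, crops included, and the job is handed in when it is done.

Besides the shell and the picture viewer there is one more tool, called as a command line: name --argument value ..., lists and objects as JSON in quotes. step_arm: Moves the arm, as the interface text tells. Its arguments: {"type":"object","properties":{"commands":{"type":"array","items":{"type":"array"}},"force":{"type":"number"}},"required":["commands"]}

```bash
mkdir -p pics
python3 - <<'E'
from rig import *
import cv2
s=sense();print(s)
for n in("side","top","wrist"):
    cv2.imwrite(f"pics/{n}0.png",grab_frame(n)); c=camera_model(n);print(n,c)
E
```

```text
{'clock': 0.0, 'qpos': array([ 1.13161037e+00,  3.53656737e-01,  1.63414549e+00, -8.87472038e-06,
        1.15520312e+00, -2.40936867e-03]), 'qvel': array([-3.47176545e-04,  2.23530976e-04, -2.79418100e-05,  1.52463678e-03,
       -1.41307853e-03, -6.04077193e-04]), 'joint_efforts': array([ 4.09567641e-03, -6.05247903e+01, -3.42072058e+01,  2.86773939e-04,
        9.21922037e-03,  1.85978115e-05]), 'eef_pos': array([264.29270877, 566.10502682, 403.95129031]), 'tcp_rot': array([-3.14017995e+00,  4.71050444e-06,  2.70481966e+00]), 'contact_force': array([-0.67853478,  0.03310061,  0.12317849]), 'wrist_torque': array([-0.01506301, -0.04596362, -0.04672374]), 'opening': 0.99625256944254}
side {'fx': 373.4754441196805, 'fy': 373.4754441196805, 'cx': 256.38354704162134, 'cy': 186.81981353815837, 'R': array([[ 0.73278262, -0.68006131, -0.02337193],
       [-0.41237576, -0.41649939, -0.81023113],
       [ 0.54127245,  0.60336131, -0.58564431]]), 't': array([-335.64515108,  269.84008175,  908.0124583 ])}
top {'fx': 404.441357454077, 'fy': 404.441357454077, 'cx': 254.53455641406268, 'cy': 196.29502536386227, 'R': array([[-0.01104356, -0.99987984, -0.01087855],
       [-0.98643792,  0.01267552, -0.16364459],
       [ 0.16376282,  0.00892379, -0.98645938]]), 't': array([  29.87993045,  500.96516436, 1447.02232874])}
wrist {'fx': 328.0622040297687, 'fy': 328.0622040297687, 'cx': 259.86507877612263, 'cy': 191.84748464435867, 'R': array([[ 0.42237273,  0.90642164, -0.0010441 ],
       [ 0.86255316, -0.40157643,  0.30779607],
       [ 0.27857373, -0.13090526, -0.95145178]]), 't': array([-623.80848056,  -40.60232184,  378.75765307])}
```

View pics/top0.png

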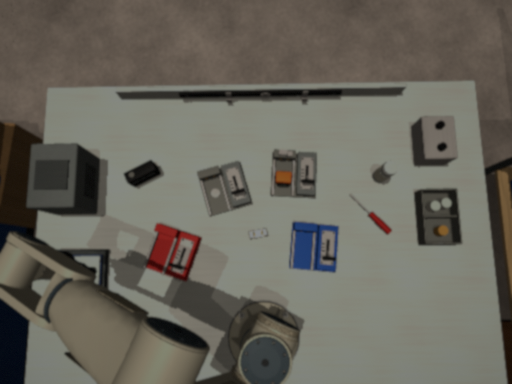

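View pics/side0.png

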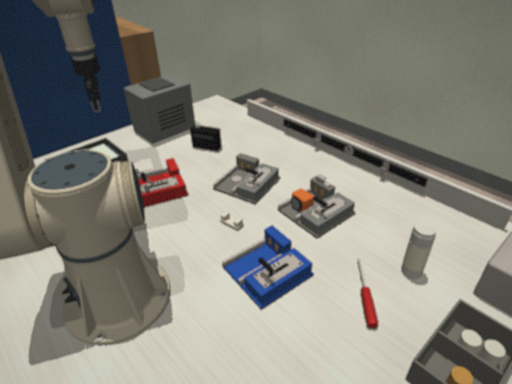

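The top view shows the orange headpiece at (284,178) in the grey charger at (294,174), with the lever to its right. The things that could be mistaken for it are the spare charger (225,188, with the tally), the red charger (173,250), the blue charger (314,247) and the orange disc in the tray (441,230). I choose the grey charger with the orange block. Next, a close crop and a first measurement.

```bash
cat > h.py <<'E'
import numpy as np,cv2
from rig import *
def ray(c,u,v,z):
    R,t=c["R"],c["t"];o=-R.T@t
    d=R.T@np.array([(u-c["cx"])/c["fx"],(v-c["cy"])/c["fy"],1])
    return o+d*(z-o[2])/d[2]
def proj(c,X):
    p=c["R"]@np.asarray(X,float)+c["t"];return np.array([c["fx"]*p[0]/p[2]+c["cx"],c["fy"]*p[1]/p[2]+c["cy"]])
def orange(im):
    h=cv2.cvtColor(im,cv2.COLOR_BGR2HSV);return cv2.inRange(h,(6,140,60),(20,255,255))
def rpy(r):
    from scipy.spatial.transform import Rotation as Ro
    return Ro.from_euler('xyz',r).as_matrix()
E
python3 - <<'E'
from h import *
im=cv2.imread("pics/top0.png");c=camera_model("top")
m=orange(im);n,l,st,ce=cv2.connectedComponentsWithStats(m)
for i in range(1,n):
    if st[i,4]>20: print(st[i],ce[i],ray(c,*ce[i],58))
for p in[(272,150),(317,152),(315,198),(271,196)]: print(ray(c,*p,20))
w=camera_model("wrist");s=sense();R=rpy(s["tcp_rot"]);o=-w["R"].T@w["t"]
print("cam in tool",R.T@(o-s["eef_pos"]),"dir",R.T@w["R"][2]);print(R)
a=im[135:210,255:335];cv2.imwrite("pics/crop1.png",cv2.resize(a,None,fx=8,fy=8,interpolation=cv2.INTER_CUBIC))
E
```

```text
[275 171  17  13 189] [283.08994709 176.88359788] [569.30345588 -81.70572595  58.        ]
[437 226  11   9  83] [442.09638554 230.03614458] [ 367.79843053 -644.68576493   58.        ]
[682.512767   -44.32634956  20.        ]
[ 672.25136238 -214.93807223   20.        ]
[ 495.51215758 -201.08291681   20.        ]
[505.17085411 -37.38277855  20.        ]
cam in tool [78.39939191 -0.64165261 31.90115069] dir [-3.07804588e-01  2.55178934e-04  9.51449563e-01]
[[-9.06105499e-01  4.23051550e-01 -4.59990134e-04]
 [ 4.23051800e-01  9.06104984e-01 -9.66098669e-04]
 [ 8.08981427e-06 -1.06998697e-03 -9.99999428e-01]]
```

View pics/crop1.png

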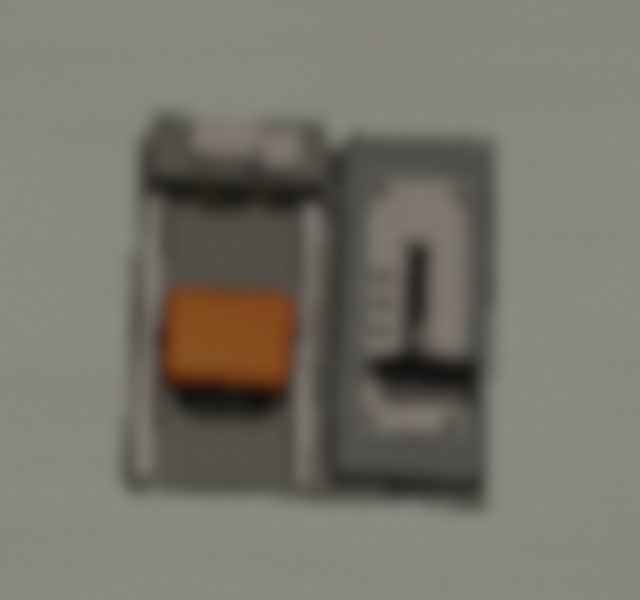

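The crop confirms it: an orange shell with a black lens facing the robot, the contact block behind with the clip on top, and the lever at off. I'm moving to a look-down pose over the charger.

step_arm --commands '[[[-37,-33,0],0,0],[[-37,-33,0],0,0],[[-37,-33,0],0,0],[[-37,-33,0],0,0],[[-37,-33,0],0,0],[[-37,-33,0],0,0],[[-37,-33,0],0,0],[[-37,-33,0],0,0],[[-37,-33,0],0,0],[[-37,-33,0],0,0],[[-37,-33,0],0,0],[[-37,-33,0],0,0],[[-37,-33,0],0,0],[[-37,-33,0],0,0],[[-37,-33,0],0,0],[[0,0,0],-0.13,0],[[0,0,0],-0.13,0],[[0,0,0],-0.13,0],[[0,0,0],0,0],[[0,0,0],0,0]]' --force 40

```text
clock: 2.65
eef_pos: [565.8, -140.4, 401.4]
tcp_rot: [-3.141, -0.002, 3.103]
contact_force: [-0.4, -0.1, 0.3]
opening: -0.001
```

Run:
```python
from h import *
s=sense();print(s["clock"],s["eef_pos"],s["tcp_rot"],s["qpos"],s["contact_force"],s["opening"])
np.set_printoptions(precision=4,suppress=True)
c=camera_model("wrist");im=grab_frame("wrist");cv2.imwrite("pics/w1.png",im);np.save("w1.npy",c,allow_pickle=True)
```

```text
2.65 [ 565.83768992 -140.39818403  401.35514472] [-3.14097441e+00 -1.86919222e-03  3.10263528e+00] [-2.45498577e-01  2.91875344e-01  1.72829750e+00 -1.09647862e-03
  1.12312273e+00 -1.77686263e+00] [-0.38888    -0.14588915  0.33336726] -0.0007739884865538202
```

View pics/w1.png

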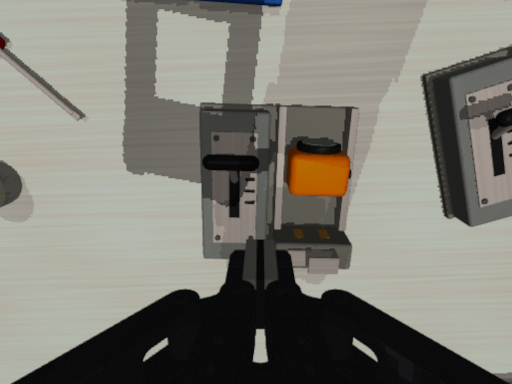

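The wrist view shows the charger with its front at the top of the picture. The lever bar runs from (203,163) to (259,163), the headpiece's shell top is about (318,172) and its bezel (319,145). The block is at row ~235 and the housing corners are at (201,105), (269,107) and (204,259). Now I'll turn these pixels into points.

Run:
```python
from h import *
np.set_printoptions(precision=1,suppress=True)
c=np.load("w1.npy",allow_pickle=True).item();im=cv2.imread("pics/w1.png")
for n,p,z in[("hFR",(202,105),45),("hBR",(205,259),45),("hFL",(269,107),45),("bar",(231,163),89),("railRo",(357,108),26),("railLi",(286,107),26),("railRi",(351,108),26),("blkTopFL",(349,232),60)]:
    print(n,ray(c,*p,z))
m=orange(im);n,l,st,ce=cv2.connectedComponentsWithStats(m);i=1+st[1:,4].argmax()
q=cv2.minAreaRect(np.argwhere(l==i)[:,::-1].astype(np.float32));print(st[i],q)
for p in cv2.boxPoints(q): print(p,ray(c,*p,58),ray(c,*p,34))
print("bezel front top",ray(c,319,139,57),ray(c,319,139,34))
# slot edges of bar: dark pixels
g=im.max(2); d=(g<40)
sub=d[150:175,195:270];r=np.argwhere(sub);print("bar",r.min(0)+[150,195],r.max(0)+[150,195])
```

```text
hFR [ 501.9 -194.4   45. ]
hBR [ 667.5 -206.3   45. ]
hFL [ 506.2 -130.3   45. ]
bar [ 549.8 -166.    89. ]
railRo [511.8 -40.5  26. ]
railLi [ 508.  -112.6   26. ]
railRi [511.5 -46.6  26. ]
blkTopFL [633.5 -51.9  60. ]
[ 286  147   64   50 2634] ((317.47955322265625, 172.6152801513672), (62.87907409667969, 47.2335090637207), 4.8645148277282715)
[284.2 193.5] [ 589.8 -118.    58. ] [ 597.7 -116.4   34. ]
[288.2 146.4] [ 542.7 -113.4   58. ] [ 547.  -111.5   34. ]
[350.8 151.7] [550.1 -53.4  58. ] [555.  -46.9  34. ]
[346.8 198.8] [597.8 -55.2  58. ] [606.4 -48.8  34. ]
bezel front top [536.9 -83.9  57. ] [540.5 -79.9  34. ]
bar [154 202] [174 259]
```

The measured sizes agree with the given ones: 66 mm between rails and lane/housing/bar origins within ~5 mm. The charger origin is about (590,-122.5), yaw -0.066, and the lens front is at charger x ≈ -53, so the push is about 53 mm. I'm positioning in front of the lens.

step_arm --commands '[[[23,20,0],0.027,0],[[23,20,0],0,0],[[23,20,0],0,0],[[0,0,0],0,0],[[0,0,40],0,0],[[0,0,40],0,0],[[0,0,40],0,0],[[0,0,30],0,0],[[0,0,0],0,0],[[0,0,0],0,0]]'

```text
clock: 3.95
eef_pos: [503.5, -76.6, 250.1]
tcp_rot: [-3.139, 0.008, 3.062]
contact_force: [0.4, -0.8, 0.2]
opening: -0.001
```

```bash
cat >> h.py <<'E'
O=np.array([590,-122.5]);Y=-0.066
def loc(X):
    d=np.asarray(X)[:2]-O;c,s=np.cos(Y),np.sin(Y);return np.array([c*d[0]+s*d[1],-s*d[0]+c*d[1]])
def st():
    s=sense();print("t",s["clock"],"loc",loc(s["eef_pos"]).round(1),"tipz",round(s["eef_pos"][2]-173,1),"yawerr",round(s["tcp_rot"][2]-(np.pi+Y),4),"F",s["contact_force"].round(1));return s
E
python3 - <<'E'
from h import *
st();c=camera_model("wrist");im=grab_frame("wrist");cv2.imwrite("pics/w2.png",im);np.save("w2.npy",c,allow_pickle=True)
E
```

```text
t 3.95 loc [-89.3  40.1] tipz 77.1 yawerr -0.0136 F [ 0.4 -0.8  0.2]
```

View pics/w2.png

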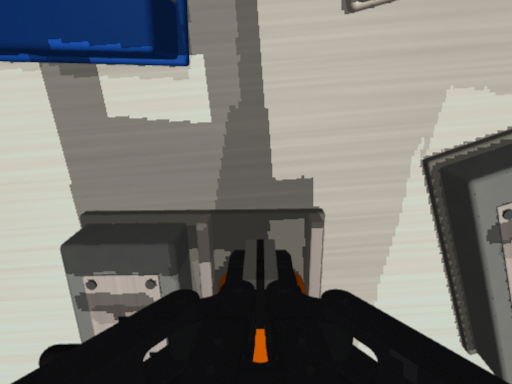

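The tool axis (column 260) is centred between the rails (inner edges at columns ~211 and ~309). The headpiece is straight ahead. I'm descending and pushing most of the way.

step_arm --commands '[[[0,1,25],-0.013,0],[[0,0,22],0,0],[[0,0,0],0,0],[[-10,0,0],0,0],[[-6,0,0],0,0],[[-5,0,0],0,0],[[-5,0,0],0,0],[[-5,0,0],0,0],[[-5,0,0],0,0],[[-5,0,0],0,0],[[-5,0,0],0,0],[[-5,0,0],0,0]]'

```text
clock: 5.5
eef_pos: [562.0, -80.1, 211.4]
tcp_rot: [-3.138, 0.02, 3.075]
contact_force: [-0.1, -0.4, 0.0]
opening: -0.004
```

```bash
python3 -c "
from h import *
st()"
```

```text
t 5.5 loc [-30.7  40.5] tipz 38.4 yawerr -0.0011 F [-0.1 -0.4  0. ]
```

step_arm --commands '[[[-3,0,4],0,0],[[-3,0,2],0,0],[[-3,0,2],0,0]]'

```text
clock: 5.88
eef_pos: [571.6, -80.7, 203.1]
tcp_rot: [-3.138, 0.019, 3.075]
contact_force: [-1.8, 0.2, 1.1]
opening: -0.001
```

```bash
python3 -c "
from h import *
s=st();print(s['tcp_rot'])
for n in ('side','top'):
  c=camera_model(n);im=grab_frame(n);cv2.imwrite('pics/%s2.png'%n,im)
a=cv2.imread('pics/side2.png')[165:240,270:360];cv2.imwrite('pics/s2c.png',cv2.resize(a,None,fx=7,fy=7,interpolation=cv2.INTER_CUBIC))"
```

```text
t 5.875 loc [-21.1  40.5] tipz 30.1 yawerr -0.001 F [-1.8  0.2  1.1]
[-3.13825751  0.01928048  3.0745743 ]
```

View pics/s2c.png

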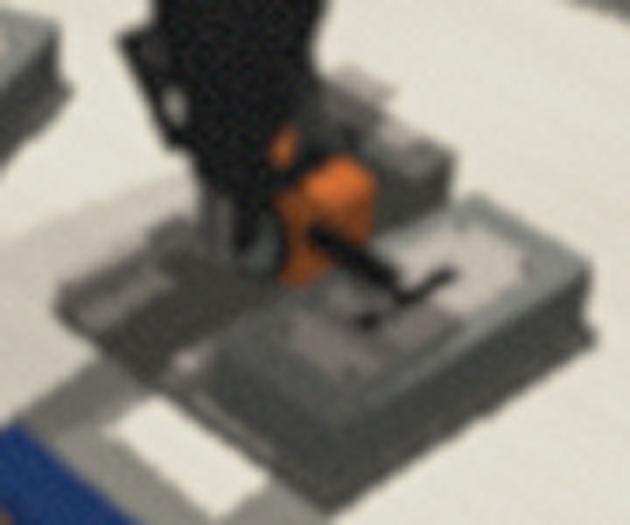

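The side crop shows the fingers on the lens, the headpiece upright in the lane, the lever untouched and a small gap to the block. I'm pushing on gently until the force rises.

step_arm --commands '[[[-2,0,0],0,0],[[-2,0,0],0,0],[[-2,0,0],0,0]]'

```text
clock: 6.35
eef_pos: [578.0, -81.2, 203.2]
tcp_rot: [-3.138, 0.02, 3.075]
contact_force: [-0.2, -0.4, -0.4]
opening: -0.001
```

step_arm --commands '[[[-2,0,0],0,0]]'

```text
clock: 6.48
eef_pos: [580.1, -81.3, 203.2]
tcp_rot: [-3.138, 0.019, 3.075]
contact_force: [-6.8, 0.2, -1.7]
opening: 0.001
```

step_arm --commands '[[[-2,0,0],0,0]]'

```text
clock: 6.6
eef_pos: [580.9, -81.4, 203.0]
tcp_rot: [-3.138, 0.015, 3.075]
contact_force: [-11.5, -0.1, 8.7]
opening: 0.001
```

The force rose to 11.5 N at charger x ≈ 0 for the lens front, which matches the expected home. I'll hold once, then retreat, rise and shift in front of the lever.

step_arm --commands '[[[0,0,0],0,0],[[5,0,0],0,0],[[15,0,0],0,0],[[25,0,0],0,0],[[25,0,0],0,0],[[0,0,-40],0,0],[[0,0,-50],0,0],[[0,0,-50],0,0],[[0,-40,0],0,0],[[0,-44,0],0,0],[[0,0,0],0,0],[[0,0,0],0,0]]'

```text
clock: 8.1
eef_pos: [493.2, -160.3, 346.3]
tcp_rot: [-3.138, 0.018, 3.075]
contact_force: [0.2, 0.3, -0.1]
opening: 0.0
```

Run:
```python
from h import *
st();c=camera_model("wrist");im=grab_frame("wrist");cv2.imwrite("pics/w3.png",im);np.save("w3.npy",c,allow_pickle=True)
```

```text
t 8.1 loc [-94.1 -44.1] tipz 173.3 yawerr -0.0001 F [ 0.2  0.3 -0.1]
```

View pics/w3.png

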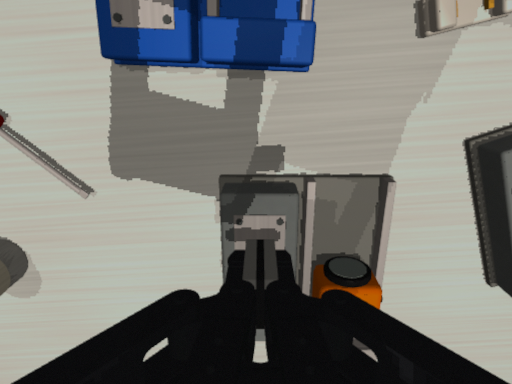

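Run:
```python
from h import *
c=np.load("w3.npy",allow_pickle=True).item()
print("lens centre",loc(ray(c,348,270,34)).round(1),"front lane mid",loc(ray(c,344,177,10)).round(1))
for p in [(387,178),(309,178)]: print(loc(ray(c,*p,26)).round(1))
```

```text
lens centre [ 4.4 40.3] front lane mid [-83.3  34.7]
[-87.1  69.7]
[-87.   -1.3]
```

step_arm --commands '[[[0,0,40],0,0],[[0,0,40],0,0],[[0,0,10],0,0],[[0,0,0],0,0]]'

```text
clock: 8.65
eef_pos: [495.4, -157.5, 255.2]
tcp_rot: [-3.138, 0.02, 3.08]
contact_force: [-0.7, -0.1, 0.5]
opening: -0.0
```

step_arm --commands '[[[-10,-3,0],0,0],[[-15,0,0],0,0],[[-10,0,0],0,0],[[-8,0,0],0,0],[[-8,0,0],0,0],[[-8,0,0],0,0],[[-8,0,0],0,0],[[-8,0,0],0,0]]'

```text
clock: 9.65
eef_pos: [576.0, -165.7, 261.2]
tcp_rot: [-3.137, 0.021, 3.08]
contact_force: [-3.2, -0.2, 1.1]
opening: 0.003
```

step_arm --commands '[[[-8,0,0],0,0],[[-8,0,0],0,0],[[-8,0,0],0,0]]'

```text
clock: 10.02
eef_pos: [601.5, -167.3, 261.2]
tcp_rot: [-3.137, 0.02, 3.08]
contact_force: [-0.0, 1.0, 1.0]
opening: -0.001
```

```bash
python3 -c "
from h import *
st()
c=camera_model('side');im=grab_frame('side');cv2.imwrite('pics/side3.png',im)
a=im[165:240,270:360];cv2.imwrite('pics/s3c.png',cv2.resize(a,None,fx=7,fy=7,interpolation=cv2.INTER_CUBIC))"
```

```text
t 10.025 loc [ 14.4 -43.9] tipz 88.2 yawerr 0.0047 F [-0.  1.  1.]
```

View pics/s3c.png

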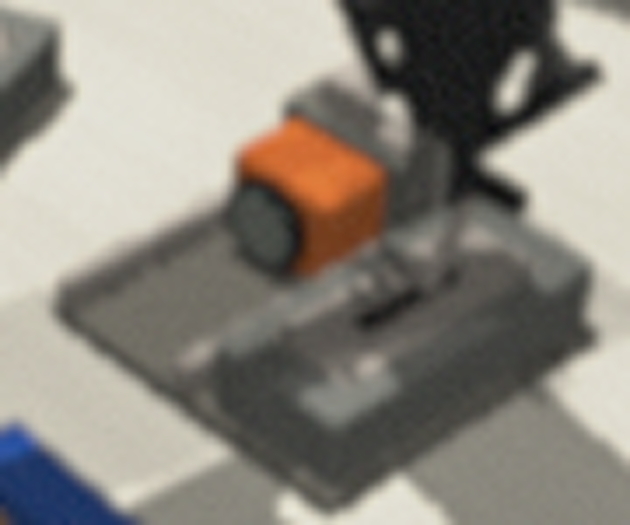

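The headpiece sits against the block and the lever leans to the back. I'm pushing lightly to confirm the stop.

step_arm --commands '[[[-3,0,3],0,0],[[-3,0,3],0,0]]'

```text
clock: 10.32
eef_pos: [607.6, -167.6, 255.3]
tcp_rot: [-3.137, 0.017, 3.081]
contact_force: [-16.9, 0.3, 12.8]
opening: 0.0
```

step_arm --commands '[[[-3,0,0],0,0]]'

```text
clock: 10.45
eef_pos: [608.6, -167.7, 254.8]
tcp_rot: [-3.137, 0.01, 3.081]
contact_force: [-14.2, 0.0, 11.3]
opening: 0.003
```

At the stop (17 N). I'll back off, rise, move clear and look.

step_arm --commands '[[[4,0,0],0,0],[[15,0,0],0,0],[[25,0,0],0,0],[[25,0,0],0,0],[[25,0,0],0,0],[[0,0,-45],0,0],[[0,0,-50],0,0],[[0,0,-50],0,0],[[-35,0,0],0,0],[[-40,0,0],0,0],[[-30,0,0],0,0],[[0,0,0],0,0],[[0,0,0],0,0],[[0,0,0],0,0]]'

```text
clock: 12.2
eef_pos: [607.3, -166.3, 403.3]
tcp_rot: [-3.138, 0.013, 3.079]
contact_force: [1.0, -0.1, -0.6]
opening: -0.005
```

Run:
```python
from h import *
st();c=camera_model("wrist");im=grab_frame("wrist");cv2.imwrite("pics/w4.png",im);np.save("w4.npy",c,allow_pickle=True)
```

```text
t 12.2 loc [ 20.1 -42.6] tipz 230.3 yawerr 0.0039 F [ 1.  -0.1 -0.6]
```

View pics/w4.png

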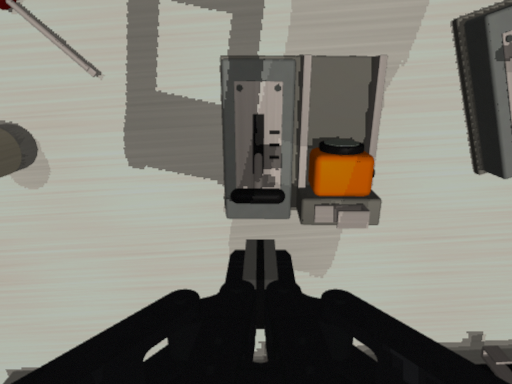

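Run:
```python
from h import *
c=np.load("w4.npy",allow_pickle=True).item()
print("bar",loc(ray(c,258,196,89)).round(1),"housing back",loc(ray(c,222,218,45)).round(1),"front",loc(ray(c,221,58,45)).round(1))
im=cv2.imread("pics/w4.png");m=orange(im);n,l,s,ce=cv2.connectedComponentsWithStats(m);i=1+s[1:,4].argmax()
print(s[i]);yb=s[i][1]+s[i][3];print("shell back top",loc(ray(c,341,yb,58)).round(1))
for p in [(304,190),(377,194)]:print("blk front top",loc(ray(c,*p,60)).round(1))
for x in(325,341,360):print(x,im[185:204,x].tolist())
w=np.load("w1.npy",allow_pickle=True).item()
for cc,p in((w,(322,262)),(c,(352,219))):print("clip",loc(ray(cc,*p,79)).round(1))
```

```text
bar [ 40.8 -46.1] housing back [ 81.6 -85.1] front [-78.2 -80.9]
[ 308  148   66   49 2715]
shell back top [52.3 37.5]
blk front top [44.4 -0.5]
blk front top [48.2 72.6]
325 [[0, 96, 182], [0, 95, 181], [0, 95, 182], [0, 94, 182], [0, 94, 182], [0, 94, 182], [0, 92, 182], [0, 89, 182], [0, 83, 182], [0, 78, 178], [0, 62, 138], [25, 42, 73], [34, 38, 39], [48, 53, 54], [70, 78, 80], [77, 84, 87], [81, 88, 92], [84, 92, 95], [59, 65, 67]]
341 [[0, 95, 181], [0, 95, 181], [0, 94, 182], [0, 94, 182], [0, 94, 182], [0, 93, 182], [0, 93, 182], [0, 89, 182], [0, 83, 182], [0, 77, 174], [0, 62, 138], [25, 44, 77], [33, 36, 38], [47, 52, 53], [69, 76, 79], [70, 77, 79], [80, 89, 92], [87, 96, 100], [87, 96, 99]]
360 [[0, 81, 181], [0, 81, 181], [0, 80, 180], [0, 81, 181], [0, 79, 179], [0, 80, 180], [0, 79, 179], [0, 77, 174], [0, 71, 161], [0, 64, 148], [0, 58, 135], [23, 44, 86], [31, 35, 36], [39, 44, 46], [59, 65, 67], [69, 77, 79], [78, 86, 90], [81, 90, 93], [58, 64, 66]]
clip [63.6 44.1]
clip [67.3 44.5]
```

```bash
python3 -c "
from rig import *
print(sign_off())"
```

```text
the job is handed in; nothing more can be done
None
```

I pushed the headpiece along its lane until it met the contact block, then pushed the T-lever past trickle to full charge. Then I backed off and raised the arm clear. I handed the job in at about 12 s on the robot's clock.

- **Headpiece:** after letting go, its back measures at charger x ≈ 52.3 mm (home is 52). The push force rose to 11.5 N when it met the block. The last picture shows no gap and the headpiece upright.
- **Lever:** after letting go, the cross-bar measures at x ≈ 40.8 mm (second stop is 39). It stayed there by itself after I pressed it against the stop with about 17 N.
- **Clip:** its two measured positions differ by about 4 mm. I put this down to measurement error, because other fixed points show the same scatter, so I take it as not having moved.
- **Spare charger:** the arm never went near it, but I did not measure its lever or the tally check at the end.
- **Disagreement:** the block's front edge, picked by eye, read x 44–48 mm instead of 52. I relied on the force rise and the absence of a gap instead.

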